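Drive the stuck shaft out along the V-groove to its stop

TASK

A short steel shaft is stuck under the bridge of the V-groove fixture. Pick up the drift bar, drive the shaft out with it from the open back of the bridge, and slide it gently along the groove until it rests against the stop, without shifting the stop or touching the shaft with the gripper. Then lay the drift bar flat on the bench, clear of the fixture, and leave the thin cross shaft that lies beyond the fixture where it is.

Things in the scene. Friction and masses are not known exactly. Their poses are not given: they have to be found in the camera images.
- v_fixture: Fixed steel V-groove fixture. Origin on the bench below the bridge's back face, on the groove's centre line; +x points along the groove to the stop. 90 degree V in a rail 60 mm wide, x = 0 to 185 mm, rail top 43 mm, V bottom 24 mm above the bench; base plate x -15 to 200, y -50 to 50 mm. A shaft in the V has its axis at 45 mm. Behind the bridge nothing is higher than 14 mm.
- entry (a point): Middle of the opening in the bridge's back face, on the shaft's axis, 45 mm above the bench; x points along the groove. The opening is the V below and 40 mm wide above the rail, its roof at 63 mm. The drift bar, level, with its own axis at 48 mm above the bench, passes with about 4 mm to spare.
- bridge_top (a point): Middle of the top of the grey bridge, 76 mm above the bench. The bridge spans the rail from x = 0 to 34 mm, 60 mm wide, with a brass plunger housing up to 84 mm. Under its roof at x = 25 mm a sprung ball presses down on the shaft with about 6 N; it never comes lower than 58.5 mm above the bench.
- shaft: Loose plain round steel shaft, 30 mm diameter, 64 mm long, about 0.33 kg, with two fine dark grooves, lying in the V partly under the bridge. Origin at its centre; its x axis is its length and points towards the stop. At the start its rear end lies 6 to 12 mm inside the bridge's back face. Driving it out from under the bridge takes about 5 to 14 N, sliding it on in the open groove about 1.5 to 5 N.
- shaft_rear (a point): Centre of the shaft's rear end face, the one the drift pushes on.
- shaft_front (a point): Centre of the shaft's front end face, the one that meets the stop.
- length_stop (a joint): Position of the adjustable stop along the groove, in m: its face is 120 mm + this value from the bridge's back face. It starts anywhere from 0 to 0.025 and slips along the rail if pressed with more than about 20 N.
- stop_face (a point): Point on the stop's face, on the axis of the shaft, 45 mm above the bench. The stop is an aluminium yoke 18 mm thick across the rail, 71 mm high, with a black thumb screw on top up to 81 mm.
- drift: Loose dark steel drift bar, 230 mm long, about 20 x 20 mm (thinner at one end), 0.42 kg, lying on the bench; either end may lead. Origin at the middle of its underside; its y axis is its length. Gripped across its 20 mm width near its middle it reaches 115 mm ahead, and its tip must go at most 81 mm past the bridge's back face.
- long_shaft: Bystander: loose cross shaft, 21 mm diameter, 105 mm long, lying beyond the fixture. Origin at the middle of its underside.
Not all that is in view belongs to the job. There is more than one size of the v_fixture; the job needs the larger.

How it is judged:
On the way:
1. the drift bar is pushing the shaft, which has moved at least 10 mm along (contact force between drift and shaft above 0.5 N and distance of shaft from where it was at the start of the episode above 0.01 m), for 0.05 s.
At the end, for the whole second after the job is handed in: The shaft lies still in the groove, in line with it within 0.06 rad, its front face within 3 mm of the stop's face; the drift bar lies at rest flat on the bench (underside within 6 mm of it, level within 0.05 rad), not touching the fixture (x of shaft_front in the frame of stop_face above -0.003 m and distance between shaft_front and stop_face below 0.005 m and angle between the x axis of shaft and the x axis of v_fixture, either way round below 0.06 rad and linear speed of each of shaft, drift below 0.01 m/s and height (world z) of drift below 0.006 m and angle between drift's own y axis and vertical between 1.52 and 1.62 rad and contact force between drift and v_fixture below 0.1 N).
It fails at once if the stop is shifted by more than 3 mm (distance of stop_face from where it was at the start of the episode above 0.003 m).
It fails at once if the gripper's fingers press on the shaft (contact force between the fingers and shaft above 1 N).
It fails at once if the long shaft is moved by more than 15 mm (distance of long_shaft from where it was at the start of the episode above 0.015 m).
It also fails if it takes over 58 s, if anything falls off the work surface, if the arm or the gripper's body presses on something with over 40 N, if the wrist force passes 120 N, or if a joint passes its speed limit or range.

ROBOT

A 6-joint arm with a two-finger parallel gripper is mounted at the origin on a cart in front of the work surface, level with it; the furniture and walls round the work are solid. World frame = base frame: x ahead of the robot, y to its left, z up, the work surface at z = 0. Lengths are in m, angles in rad, forces in N, time in s.
With the tool pointing down it reaches from about 0.325 to 0.9 m from the base axis. Payload 3.5 kg.
Tool frame: the origin (TCP) lies midway between the tips of the shut fingers; the grasp point (between the pads) lies 19 mm behind it; y points along the fingers, x is the direction in which the jaws open and shut, and the axes are right-handed (so a half turn about y gives the same grasp; the last joint's range is limited). The gripper opens to 85 mm and grips with 20 to 120 N. Pads are 22 mm wide; open, the fingers measure 114 mm over their backs; the gripper's body (76 mm by 85 mm) begins 54 mm behind the grasp point. The pads swing forward as they close: fully open they stand 13 mm farther back than shut.
Start: joints at [-1.357, 0.276, -0.026, 1.268, 0, 1.467], TCP at [0.195, -0.594, 0.231] pointing down, gripper open.
Joint ranges: [-3.12, 3.12], [-0.85, 1.88], [-1.08, 1.24], [-1.95, 2.15], [-1.57, 1.53], [-3.14, 3.14]. Speed limits (rad/s): [2.57, 2.57, 3.14, 3.14, 3.14, 3.14].

INTERFACE

Orientations are given as a unit quaternion [w, x, y, z].
In Python, from bench import ctrl, optics gives the robot as it stands.
- The arm moves only by the tool send_rows, never from a script. Its arguments are lists of equal length, an entry for each row: "rot": the turn, a rotation vector about the world's x, y, z in degrees, a list of three; "travel": the shift along the world's x, y, z in cm, a list of three; "fingers": the closure, from -1 (fully open) to 1 (shut). In form: {"rot": [[ax, ay, az], ...], "travel": [[tx, ty, tz], ...], "fingers": [fingers, ...]}. A call has 1 to 5 rows; each row shifts and turns the commanded pose from where the row before left it; what a row does not reach is not made up. A row lasts 1/10 s, in which the tool goes at most 50 mm and 8.59 degrees, less where a joint would pass 70% of its speed; a pose out of reach is approached as far as the arm can. A call is refused whole if a number of a shift passes 5 or a number of a turn 8.59, either way. A call with a gripper value outside its range is refused whole. The fingers move at their own pace and stop on an object; "newtons" is the grip in N (left out, the last holds). Time passes only in rows, so rows that do not move let the fingers close. It gives the time, the measured TCP pose, the force and the opening at its end, in the units of the state.
- ctrl.read_state(): the state, without advancing time (a new reading comes with each control period).
- optics.snapshot(name): name is "side" or "top" or "wrist"; returns (picture, depth): 400x640x3 uint8, blue, green, red; 400x640 float32, m along the optical axis (not along the pixel's ray), 0 where there is no reading.
- optics.camera_model(name): a dict with "fx", "fy", "cx", "cy" (pixels), "extrinsics" (4x4, takes a point from camera to world coordinates); the wrist camera has in their place "mount" (4x4, takes a point from camera to tool coordinates, whose origin is the TCP and whose axes are the tool frame's). Camera axes: x right, y down, z forward; pixel columns grow to the right and rows downward; lengths in m; the calibration is good to about 2 mm. A picture is of the moment at which its call begins: read the wrist's pose just before it. camera_model takes no time and is no camera call.
- ctrl.job_done(): hands the job in, once; it reports no verdict.
The state is a dict: "clock": time; "qpos": joint angles; "joint_vel": joint speeds; "tau": joint torques, N m; "eef_pos": TCP position; "tcp_rot": TCP orientation; "force": force on the tool from outside, world axes, zero at the start; "wrist_torque": the same for the moment, N m; "finger_gap": finger opening in m.
Only numpy, scipy, OpenCV 4.12 (cv2) and the standard library are available. Lean on these libraries where they do the work, as an engineer would, in place of code of your own. Each camera call takes 0.05 s, during which the arm holds its last target.

## Working session

There is one attempt and no reset: what is moved stays moved. The work goes in short steps, Python scripts to look and compute and a tool call to move; the robot and the scene stay as the last step left them, time stands still between calls to the robot, and variables do not carry over. Pictures are saved under pics/ and viewed, and the job is handed in when it is done.

Besides the shell and the picture viewer there is one more tool, called after "Call:" as a command line: name --argument value ..., lists and objects as JSON in quotes. send_rows: Moves the arm, as the interface text tells. Its arguments: {"type":"object","properties":{"rot":{"type":"array","items":{"type":"array","items":{"type":"number"}}},"travel":{"type":"array","items":{"type":"array","items":{"type":"number"}}},"fingers":{"type":"array","items":{"type":"number"}},"newtons":{"type":"number"}},"required":["rot","travel","fingers"]}

```bash
ls; mkdir -p pics; cat > h.py <<'E'
import numpy as np, cv2
from bench import ctrl, optics
def snap(n,f):
    s=ctrl.read_state(); im,d=optics.snapshot(n); cv2.imwrite('pics/'+f+'.png',im); np.savez('pics/'+f+'.npz',im=im,d=d,p=s['eef_pos'],q=s['tcp_rot']); return im,d
def Rq(q):
    from scipy.spatial.transform import Rotation as R
    return R.from_quat([q[1],q[2],q[3],q[0]]).as_matrix()
def ext(n,f):
    m=optics.camera_model(n)
    if 'extrinsics' in m: return m,np.array(m['extrinsics'])
    z=np.load('pics/'+f+'.npz'); T=np.eye(4);T[:3,:3]=Rq(z['q']);T[:3,3]=z['p']
    return m,T@np.array(m['mount'])
def plane(n,f,uv,z):
    m,T=ext(n,f); uv=np.atleast_2d(uv).astype(float)
    r=np.c_[(uv[:,0]-m['cx'])/m['fx'],(uv[:,1]-m['cy'])/m['fy'],np.ones(len(uv))]@T[:3,:3].T
    return T[:3,3]+r*((z-T[2,3])/r[:,2])[:,None]
def cloud(n,f):
    m,T=ext(n,f); d=np.load('pics/'+f+'.npz')['d']
    v,u=np.mgrid[:d.shape[0],:d.shape[1]]
    P=np.stack([(u-m['cx'])/m['fx']*d,(v-m['cy'])/m['fy']*d,d],-1)@T[:3,:3].T+T[:3,3]
    P[d==0]=np.nan; return P
E
python3 - <<'E'
from h import *
print(ctrl.read_state())
for n in('top','side'):
    snap(n,n+'0'); print(optics.camera_model(n))
print(optics.camera_model('wrist'))
E
```

```text
pics
{'clock': 0.0, 'qpos': array([-1.35740964e+00,  2.77145950e-01, -2.78766535e-02,  1.26798708e+00,
        4.30575316e-05,  1.46738984e+00]), 'joint_vel': array([ 0.00071657,  0.00109656, -0.00161609,  0.00313365, -0.00061655,
       -0.00014466]), 'tau': array([ 1.15601179e-04, -4.45511198e+01,  2.95200562e+01,  1.63053861e-02,
       -1.78855803e-04, -3.21867269e-06]), 'eef_pos': array([ 0.19453571, -0.59314536,  0.23015364]), 'tcp_rot': array([ 0.57314134, -0.57207448,  0.41544572, -0.4143002 ]), 'force': array([ 0.18948933,  0.58020174, -0.49107212]), 'wrist_torque': array([-0.02449231, -0.01133257,  0.02738456]), 'finger_gap': 0.08541673135060893}
{'fx': 472.9826104969789, 'fy': 472.9826104969789, 'cx': 323.77397516242723, 'cy': 194.50934988237557, 'extrinsics': array([[ 3.05457759e-02, -9.95744039e-01,  8.69526616e-02,
         5.15945173e-01],
       [-9.99495750e-01, -3.11835784e-02, -5.98588998e-03,
         1.19355786e-03],
       [ 8.67190941e-03, -8.67259720e-02, -9.96194461e-01,
         1.26626875e+00],
       [ 0.00000000e+00,  0.00000000e+00,  0.00000000e+00,
         1.00000000e+00]])}
{'fx': 519.3891228337845, 'fy': 519.3891228337845, 'cx': 317.2988232233862, 'cy': 211.54054179895093, 'extrinsics': array([[-0.95866481, -0.16042525,  0.23500111,  0.35292782],
       [-0.28423871,  0.57779749, -0.76508719,  0.95077976],
       [-0.01304375, -0.80025858, -0.59951319,  0.80836727],
       [ 0.        ,  0.        ,  0.        ,  1.        ]])}
{'fx': 318.31510186081124, 'fy': 318.31510186081124, 'cx': 320.2434089718785, 'cy': 201.93078926511265, 'mount': array([[ 9.99999959e-01, -1.13206300e-04, -2.61130423e-04,
        -1.17347102e-03],
       [ 2.19337625e-04, -2.78148137e-01,  9.60538165e-01,
        -1.42695736e-01],
       [-1.81371912e-04, -9.60538183e-01, -2.78148101e-01,
         7.02445409e-02],
       [ 0.00000000e+00,  0.00000000e+00,  0.00000000e+00,
         1.00000000e+00]])}
```

View pics/top0.png

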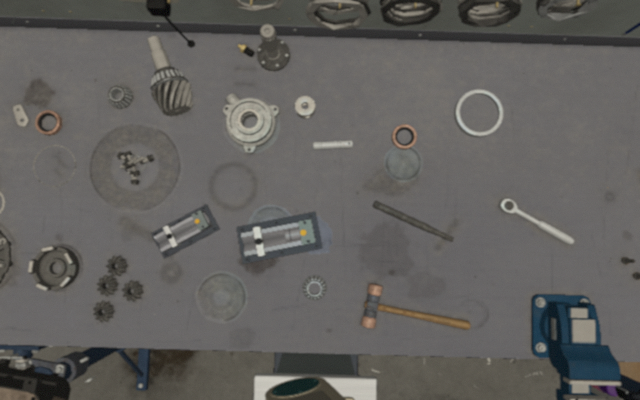

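View pics/side0.png

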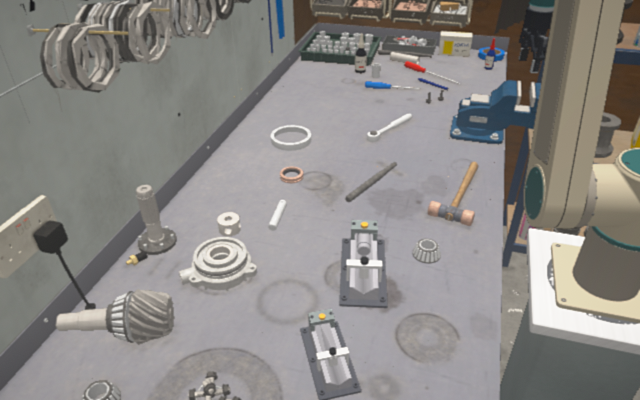

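The top view shows the large fixture at about (278,236), with its bridge to the right (305,234) and its stop at (258,240). The drift runs from (375,204) to (452,239), and the long shaft is at (333,144). I'll zoom in and use depth.

```bash
python3 - <<'E'
from h import *
a=cv2.imread('pics/top0.png')
cv2.imwrite('pics/z1.png',cv2.resize(a[195:275,225:345],None,fx=6,fy=6,interpolation=cv2.INTER_CUBIC))
b=cv2.imread('pics/side0.png')
cv2.imwrite('pics/z2.png',cv2.resize(b[210:315,325:405],None,fx=5,fy=5,interpolation=cv2.INTER_CUBIC))
P=cloud('top','top0'); im=a.astype(int)
print(np.nanmedian(P[260:300,400:480,2]))
# drift
sub=P[190:255,365:465]; z=sub[...,2]; m=(z>0.009)&(z<0.03)
n,l,st,c=cv2.connectedComponentsWithStats(m.astype(np.uint8))
for i in range(1,n):
    if st[i,4]>40:
        q=sub[l==i]; print(i,st[i]+np.array([365,190,0,0,0]),q.mean(0),np.median(q[:,2]))
        r=cv2.minAreaRect(q[:,:2].astype(np.float32)*1000); print(r,cv2.boxPoints(r))
# fixture
sub=P[195:270,225:340]; z=sub[...,2]
for lo,hi in((.006,.1),(.035,.05),(.066,.09)):
    m=((z>lo)&(z<hi)).astype(np.uint8); n,l,st,c=cv2.connectedComponentsWithStats(m)
    for i in range(1,n):
        if st[i,4]>60:
            q=sub[l==i];r=cv2.minAreaRect(q[:,:2].astype(np.float32)*1000); print(lo,st[i],r,np.median(q[:,2]))
for n,f,px in(('top','top0',(333,144)),): print(P[px[1],px[0]])
E
```

```text
-0.0020050781389644445
1 [372 201  81  41 573] [ 0.56443328 -0.23658272  0.01599822] 0.016075707157434005
((561.972412109375, -244.13128662109375), (230.36068725585938, 19.90692710876465), 67.2317123413086) [[ 508.21915 -346.48444]
 [ 526.5749  -354.18854]
 [ 615.7257  -141.77814]
 [ 597.36993 -134.07404]]
0.006 [  11   17   86   52 2572] ((508.7008056640625, 109.8061752319336), (100.02324676513672, 214.95919799804688), 12.558053970336914) 0.038023835054412314
0.035 [ 35  27  39  16 251] ((529.3744506835938, 105.85289001464844), (21.27481460571289, 96.88793182373047), 13.49895191192627) 0.04104817563820773
0.035 [16 36 13  9 88] ((511.97198486328125, 188.5423583984375), (20.61753273010254, 31.061931610107422), 1.9347834587097168) 0.040945374240411114
0.035 [ 38  43  39  14 260] ((491.6270446777344, 97.47386169433594), (21.131563186645508, 97.46221923828125), 12.919820785522461) 0.04102220639283993
0.035 [19 51 13 10 89] ((472.2751159667969, 179.19793701171875), (20.51939582824707, 31.746137619018555), 8.049703598022461) 0.041134840167530884
0.066 [ 73  24  17  26 325] ((525.3253173828125, 36.09637451171875), (59.514564514160156, 33.84758377075195), 12.733063697814941) 0.0753530476413955
0.066 [ 28  31  12  30 206] ((498.1318359375, 155.5132598876953), (73.78291320800781, 18.41173553466797), 12.501458168029785) 0.07039547058440454
[ 0.76095071 -0.02679947  0.01931776]
```

View pics/z1.png

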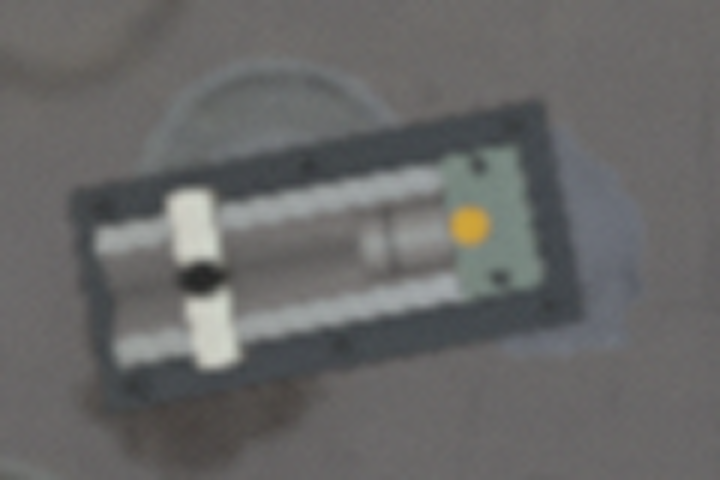

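View pics/z2.png

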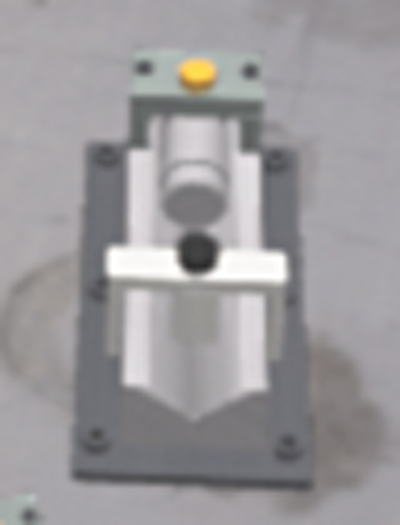

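```bash
python3 - <<'E'
from h import *
a=cv2.imread('pics/top0.png')
cv2.imwrite('pics/z3.png',cv2.resize(a[190:255,365:465],None,fx=7,fy=7,interpolation=cv2.INTER_CUBIC))
s=ctrl.read_state(); print(Rq(s['tcp_rot']).round(3))
P=cloud('top','top0'); sub=P[190:255,365:465].reshape(-1,3); q=sub[(sub[:,2]>.007)&(sub[:,2]<.03)]
m=np.array([.562,-.2441]); u=np.array([np.cos(np.radians(67.2)),np.sin(np.radians(67.2))]); n=np.array([-u[1],u[0]])
t=(q[:,:2]-m)@u; w=(q[:,:2]-m)@n
for lo in np.arange(-.12,.12,.015):
    k=(t>=lo)&(t<lo+.015); 
    if k.sum(): print(round(lo,3),k.sum(),w[k].min().round(4),w[k].max().round(4),np.median(q[k,2]).round(4))
# side view check
S=cloud('side','side0')
sub=S[155:205,340:400].reshape(-1,3); g=sub[(sub[:,2]>.009)&(sub[:,2]<.03)]
r=cv2.minAreaRect(g[:,:2].astype(np.float32)*1000); print('side drift',r,np.median(g[:,2]))
sub=S[215:310,330:400].reshape(-1,3); g=sub[(sub[:,2]>.072)&(sub[:,2]<.08)]
g=g[g[:,1]<.1]; print('side bridge',cv2.minAreaRect(g[:,:2].astype(np.float32)*1000),np.median(g[:,2]))
E
```

```text
[[ 0.311 -0.     0.95 ]
 [-0.95   0.002  0.311]
 [-0.002 -1.     0.   ]]
-0.12 18 -0.0047 0.0068 0.0136
-0.105 28 -0.0053 0.0077 0.0139
-0.09 30 -0.0067 0.0074 0.0134
-0.075 29 -0.0061 0.0078 0.0146
-0.06 38 -0.0074 0.0091 0.016
-0.045 41 -0.0094 0.0099 0.0157
-0.03 42 -0.0094 0.0099 0.0163
-0.015 40 -0.0091 0.0098 0.0172
0.0 45 -0.0099 0.0984 0.0172
0.015 39 -0.0085 0.0092 0.0168
0.03 43 -0.0098 0.0099 0.0165
0.045 40 -0.0087 0.0099 0.0169
0.06 42 -0.0093 0.01 0.0163
0.075 41 -0.0099 0.0088 0.0168
0.09 42 -0.009 0.01 0.0161
0.105 30 -0.0098 0.0092 0.0169
side drift ((559.0466918945312, -242.96365356445312), (230.64772033691406, 22.6210880279541), 66.3095474243164) 0.01753841020800151
side bridge ((524.077392578125, 35.85240173339844), (60.434051513671875, 39.945526123046875), 9.603985786437988) 0.07663095496079514
```

View pics/z3.png

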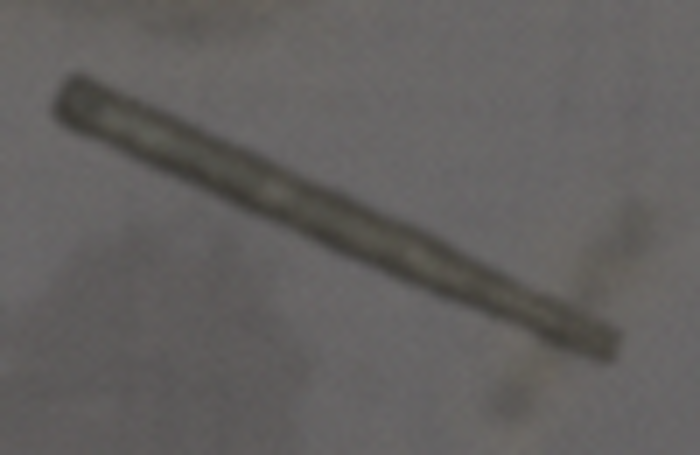

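The drift's thick end faces the fixture and its thin end is at the lower right. I'll move above its middle and turn the tool's z axis onto the bar (+49°).

Call:
send_rows --rot '[[0,0,4.1],[0,0,4.1],[0,0,4.1],[0,0,4.1],[0,0,4.1]]' --travel '[[3,2.9,0],[3,2.9,0],[3,2.9,0],[3,2.9,0],[3,2.9,0]]' --fingers '[-1,-1,-1,-1,-1]'

```text
clock: 0.6
eef_pos: [0.3454, -0.4473, 0.2308]
tcp_rot: [0.638, -0.638, 0.306, -0.305]
force: [1.1, -0.2, 0.2]
finger_gap: 0.0855
```

Call:
send_rows --rot '[[0,0,4.1],[0,0,4.1],[0,0,4.1],[0,0,4.1],[0,0,4.1]]' --travel '[[3,2.9,-1],[3,2.9,-1],[3,2.9,-1],[3,2.9,-1],[3,2.9,-1]]' --fingers '[-1,-1,-1,-1,-1]'

```text
clock: 1.1
eef_pos: [0.4954, -0.3023, 0.1805]
tcp_rot: [0.682, -0.682, 0.187, -0.187]
force: [0.5, -1.0, -1.9]
finger_gap: 0.0851
```

Call:
send_rows --rot '[[0,0,4.1],[0,0,4.1],[0,0,0],[0,0,0]]' --travel '[[3,2.9,-2],[3,2.9,-2],[0,0,0],[0,0,0]]' --fingers '[-1,-1,-1,-1]'

```text
clock: 1.5
eef_pos: [0.5542, -0.2448, 0.1401]
tcp_rot: [0.694, -0.693, 0.139, -0.137]
force: [-0.3, -0.5, 0.4]
finger_gap: 0.0853
```

```bash
python3 - <<'E'
from h import *
snap('wrist','w1'); s=ctrl.read_state(); print(s['eef_pos'],Rq(s['tcp_rot']).round(4))
P=cloud('wrist','w1').reshape(-1,3); print(np.nanpercentile(P[:,2],[5,50,95]))
b=np.nanmedian(P[:,2]); g=P[(P[:,2]>b+.009)&(P[:,2]<b+.025)]
m=np.array([.562,-.2441]); k=np.linalg.norm(g[:,:2]-m,axis=1)<.13; g=g[k]
print(cv2.minAreaRect(g[:,:2].astype(np.float32)*1000),np.median(g[:,2]),len(g))
E
```

```text
[ 0.55422471 -0.24588304  0.1409898 ] [[ 9.228e-01 -1.300e-03  3.852e-01]
 [-3.852e-01  1.000e-04  9.228e-01]
 [-1.200e-03 -1.000e+00 -4.000e-04]]
[-1.38342897e-03  4.57972939e-05  2.23508084e-01]
((561.151611328125, -245.2457275390625), (230.1714324951172, 20.011428833007812), 66.94096374511719) 0.018011833715908393 5554
```

View pics/w1.png

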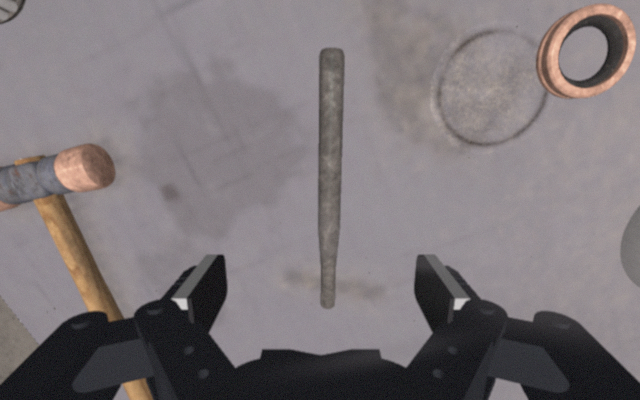

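The wrist view shows the bar upright in the image from (331,50) to (327,305), centred between the jaws. It measures 230 x 20 mm, centre (561.2, -245.2), yaw 66.9°, which agrees with the top camera. I'll descend and grip.

Call:
send_rows --rot '[[0,0,0],[0,0,0],[0,0,0],[0,0,0],[0,0,0]]' --travel '[[0.7,0.1,-4],[0,0,-4],[0,0,-3.2],[0,0,-1.5],[0,0,-1]]' --fingers '[-1,-1,-1,-1,-1]'

```text
clock: 2.05
eef_pos: [0.5608, -0.2459, 0.0038]
tcp_rot: [0.693, -0.693, 0.14, -0.139]
force: [0.0, -0.2, 1.1]
finger_gap: 0.0854
```

Call:
send_rows --rot '[[0,0,0],[0,0,0],[0,0,0],[0,0,0],[0,0,0]]' --travel '[[0,0,0],[0,0,0],[0,0,0],[0,0,0],[0,0,0]]' --fingers '[1,1,1,1,1]' --newtons 90

```text
clock: 2.55
eef_pos: [0.5626, -0.2454, 0.006]
tcp_rot: [-0.693, 0.694, -0.138, 0.14]
force: [-1.0, -0.3, 3.5]
finger_gap: 0.0174
```

Call:
send_rows --rot '[[0,0,0],[0,0,0],[0,0,0],[0,0,0],[0,0,0]]' --travel '[[0,0,0],[0,0,0],[0,0,0],[0,0,0],[0,0,0]]' --fingers '[1,1,1,1,1]'

```text
clock: 3.05
eef_pos: [0.5626, -0.2453, 0.0059]
tcp_rot: [-0.693, 0.694, -0.138, 0.139]
force: [-1.0, -0.7, 5.0]
finger_gap: 0.0175
```

Call:
send_rows --rot '[[0,0,0],[0,0,0],[0,0,0],[0,0,0],[0,0,0]]' --travel '[[0,0,1.5],[0,0,3],[0,0,3.5],[0,0,2],[0,0,0]]' --fingers '[1,1,1,1,1]'

```text
clock: 3.55
eef_pos: [0.5642, -0.2462, 0.1084]
tcp_rot: [-0.693, 0.694, -0.136, 0.141]
force: [0.3, 0.0, -3.9]
finger_gap: 0.0176
```

```bash
python3 - <<'E'
from h import *
snap('wrist','w2');snap('side','s2'); b=cv2.imread('pics/s2.png'); cv2.imwrite('pics/z4.png',cv2.resize(b[100:250,320:480],None,fx=4,fy=4)); print(ctrl.read_state())
E
```

```text
{'clock': 3.65, 'qpos': array([-5.16522156e-01,  3.46031979e-01, -2.13298326e-01,  1.01172508e+00,
        2.29182121e-06,  1.44946301e+00]), 'joint_vel': array([-6.50138194e-04,  2.76976503e-02, -3.62688809e-02,  1.92077844e-03,
        8.08182528e-04,  2.59788105e-05]), 'tau': array([-2.29200108e-03, -4.93111932e+01,  2.95690030e+01, -1.29759237e-01,
       -4.07141255e-03, -2.73148898e-04]), 'eef_pos': array([ 0.56132362, -0.2446277 ,  0.10417794]), 'tcp_rot': array([ 0.69337714, -0.69331816,  0.13889965, -0.13872621]), 'force': array([-0.51789085, -0.16974157, -4.8614723 ]), 'wrist_torque': array([-0.00934466,  0.02783258, -0.03086719]), 'finger_gap': 0.01719027470201051}
```

View pics/w2.png

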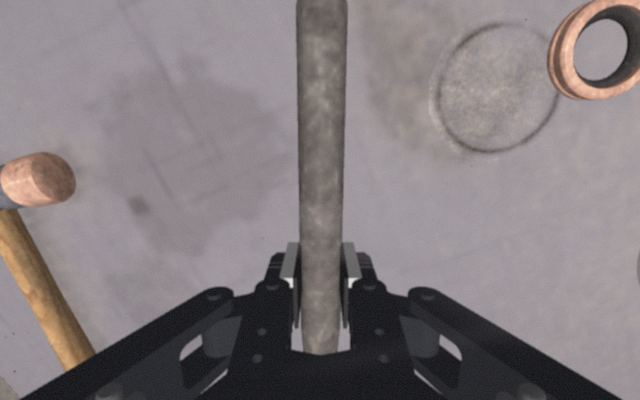

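View pics/z4.png

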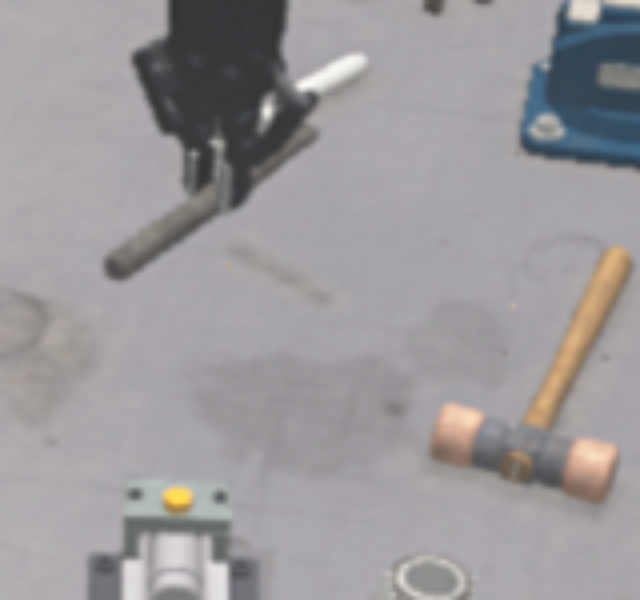

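The bar is held: it fills columns 298–347 of the wrist view and is centred between the pads. Next I'll measure how it sits in the hand (tilt and offset).

```bash
cat >> h.py <<'E'
def barfit(f):
    m=optics.camera_model('wrist'); M=np.array(m['mount']); z=np.load('pics/'+f+'.npz'); d=z['d']; im=z['im']
    v,u=np.mgrid[:400,:640]
    P=np.stack([(u-m['cx'])/m['fx']*d,(v-m['cy'])/m['fy']*d,d],-1)@M[:3,:3].T+M[:3,3]
    k=(d>0)&(abs(P[...,0])<.014)&(P[...,2]>.02)&(P[...,1]>-.05)&(P[...,1]<.02)
    k=cv2.erode(k.astype(np.uint8),np.ones((3,3)))>0
    for lo in np.arange(.02,.12,.01):
        q=P[k&(P[...,2]>=lo)&(P[...,2]<lo+.01)]
        if len(q)>10:
            c=q[abs(q[:,0]-np.median(q[:,0]))<.006]; print(lo.round(3),len(q),'x',q[:,0].min().round(4),q[:,0].max().round(4),'top y',np.median(c[:,1]).round(4))
    print('tip z',P[k][:,2].max())
E
python3 - <<'E'
from h import *
barfit('w2')
P=cloud('side','s2'); 
E
```

```text
0.02 815 x -0.0103 0.0083 top y -0.0134
0.03 926 x -0.0101 0.0085 top y -0.0133
0.04 961 x -0.0099 0.0084 top y -0.0134
0.05 1043 x -0.0102 0.0085 top y -0.0134
0.06 1132 x -0.01 0.0084 top y -0.0134
0.07 1198 x -0.0101 0.0086 top y -0.0134
0.08 1307 x -0.0101 0.0088 top y -0.0135
0.09 1354 x -0.01 0.0086 top y -0.0135
0.1 1377 x -0.01 0.0088 top y -0.0135
tip z 0.11092397769687257
```

The bar is level and parallel to the tool's z axis, with its top 13.4 mm above the TCP. I'll turn it onto the groove direction and go to the pre-entry position.

Call:
send_rows --rot '[[0,0,7],[0,0,7],[0,0,7],[0,0,7],[0,0,7.3]]' --travel '[[0,2,0],[0,2,0],[0,2,0],[-0.1,2,0],[-0.2,2,0]]' --fingers '[1,1,1,1,1]'

```text
clock: 4.15
eef_pos: [0.5565, -0.1433, 0.1016]
tcp_rot: [0.703, -0.702, -0.078, 0.081]
force: [-0.7, 0.2, -3.8]
finger_gap: 0.0175
```

Call:
send_rows --rot '[[0,0,0],[0,0,0],[0,0,0],[0,0,0],[0,0,0]]' --travel '[[0,1,-2],[0,1,-2],[0,0,-1.5],[0,0,0],[0,0,0]]' --fingers '[1,1,1,1,1]'

```text
clock: 4.65
eef_pos: [0.557, -0.1244, 0.0477]
tcp_rot: [0.703, -0.702, -0.077, 0.079]
force: [0.5, -0.1, -5.0]
finger_gap: 0.0176
```

```bash
python3 - <<'E'
from h import *
snap('top','t3'); snap('wrist','w3'); ss=[ctrl.read_state()]
s=ss[0]; R=Rq(s['tcp_rot']); print(s['eef_pos'],R.round(4),'yaw',np.degrees(np.arctan2(R[1,2],R[0,2])),s['force'])
barfit('w3')
a=cv2.imread('pics/t3.png'); cv2.imwrite('pics/z5.png',cv2.resize(a[180:280,240:400],None,fx=5,fy=5,interpolation=cv2.INTER_CUBIC))
P=cloud('top','t3'); sub=P[200:260,310:350].reshape(-1,3)
back=np.array([.529,.0195]);th=np.radians(12.6);u=np.array([-np.sin(th),np.cos(th)]);n=np.array([-u[1],u[0]])
q=sub[(sub[:,2]>.03)&(sub[:,2]<.068)]; t=(q[:,:2]-back)@u; w=(q[:,:2]-back)@n
for lo in np.arange(-.07,.03,.005):
    k=(t>=lo)&(t<lo+.005)&(abs(w)<.03)
    if k.sum(): print(lo.round(3),k.sum(),w[k].min().round(4),w[k].max().round(4),np.median(q[k,2]).round(4))
E
```

```text
[ 0.55898435 -0.12522508  0.04952455] [[ 9.758e-01  4.000e-04 -2.187e-01]
 [ 2.187e-01 -2.000e-04  9.758e-01]
 [ 3.000e-04 -1.000e+00 -2.000e-04]] yaw 102.6306889789234 [-0.12767008 -0.61864781 -4.43908488]
0.02 818 x -0.0097 0.0089 top y -0.0135
0.03 894 x -0.0095 0.009 top y -0.0135
0.04 979 x -0.0093 0.0089 top y -0.0135
0.05 1057 x -0.0097 0.0091 top y -0.0135
0.06 1117 x -0.0094 0.009 top y -0.0135
0.07 1207 x -0.0096 0.0091 top y -0.0135
0.08 1285 x -0.0095 0.0093 top y -0.0135
0.09 1359 x -0.0095 0.0092 top y -0.0135
0.1 1459 x -0.0095 0.0093 top y -0.0134
0.11 20 x -0.0093 0.0086 top y nan
tip z 0.1108857320402209
-0.07 17 -0.0062 0.0123 0.0575
-0.065 14 -0.0046 0.0113 0.0578
-0.06 15 -0.0056 0.0129 0.0586
-0.055 16 -0.0066 0.0119 0.0591
-0.05 15 -0.005 0.013 0.0581
-0.045 17 -0.006 0.0125 0.0587
-0.04 14 -0.0065 0.0115 0.0585
-0.035 11 -0.0025 0.0106 0.0569
0.0 3 -0.0218 0.0173 0.034
  return _methods._mean(a, axis=axis, dtype=dtype,
  ret = ret.dtype.type(ret / rcount)
```

View pics/z5.png

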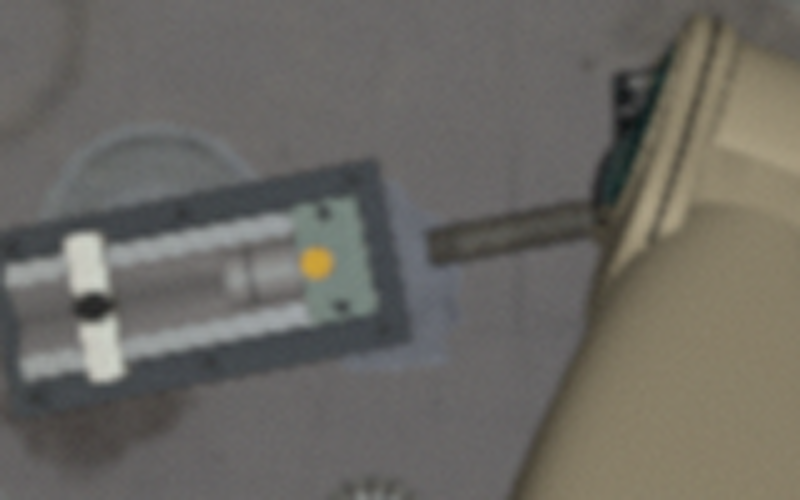

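View pics/w3.png

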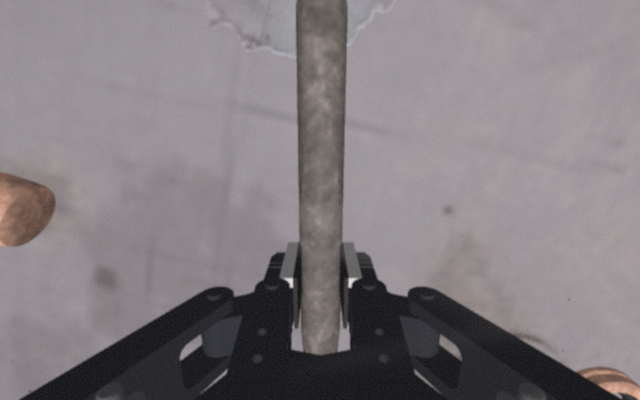

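In the zoomed top view the bar tip is at (430,245), about 33 mm short of the bridge and slightly off to the -x side. I'll refine the offset and yaw in the same picture.

```bash
python3 - <<'E'
from h import *
def fit(fr):
    P=cloud('top',fr)
    F=P[195:270,220:340]; z=F[...,2]; out=[]
    for lo,hi in((.006,.068),(.066,.09)):
        m=((z>lo)&(z<hi)).astype(np.uint8)
        n,l,st,c=cv2.connectedComponentsWithStats(m)
        for i in range(1,n):
            if st[i,4]>150: q=F[l==i]; r=cv2.minAreaRect(q[:,:2].astype(np.float32)*1000); print(lo,st[i,4],np.round(r[0],1),np.round(r[1],1),round(r[2],2))
    B=P[205:250,322:362].reshape(-1,3); q=B[(B[:,2]>.045)&(B[:,2]<.068)]
    l=cv2.fitLine(q[:,:2].astype(np.float32)*1000,cv2.DIST_L2,0,.01,.01).ravel(); r=cv2.minAreaRect(q[:,:2].astype(np.float32)*1000)
    print('bar',l,np.degrees(np.arctan2(-abs(l[0]),abs(l[1]))),r)
fit('t3')
for i in range(3): 
    s=ctrl.read_state(); print(s['clock'],s['eef_pos'])
E
```

```text
0.006 2097 [508.5 109.9] [ 99.6 214.3] 12.79
0.066 324 [525.4  36.3] [59.6 34. ] 13.08
0.066 205 [498.1 155.3] [73.8 18.2] 13.35
bar [ 2.2232851e-01 -9.7497183e-01  5.4180743e+02 -5.3179787e+01] -12.845834 ((541.8489990234375, -53.291080474853516), (19.830917358398438, 86.39421081542969), 12.581146240234375)
4.75 [ 0.55898435 -0.12522508  0.04952455]
4.75 [ 0.55898435 -0.12522508  0.04952455]
4.75 [ 0.55898435 -0.12522508  0.04952455]
```

```bash
python3 - <<'E'
from h import *
snap('side','s3'); P=cloud('side','s3'); s=ctrl.read_state(); print(s['eef_pos'])
a=cv2.imread('pics/s3.png'); cv2.imwrite('pics/z6.png',cv2.resize(a[150:270,320:420],None,fx=5,fy=5,interpolation=cv2.INTER_CUBIC))
Q=P[150:260,330:410].reshape(-1,3)
def med(lo,hi,xlo,xhi,zlo,zhi):
    q=Q[(Q[:,1]>lo)&(Q[:,1]<hi)&(Q[:,0]>xlo)&(Q[:,0]<xhi)&(Q[:,2]>zlo)&(Q[:,2]<zhi)]; return len(q),np.percentile(q[:,2],[10,50,80,95]).round(4) if len(q) else 0
print('bar',[med(y-.01,y+.01,.52,.57,.03,.08) for y in (-.07,-.05,-.03)])
print('bridge',med(.02,.05,.49,.56,.07,.08)); print('bench',med(-.1,0,.6,.7,-.02,.02))
T=cloud('top','t3').reshape(-1,3); 
q=T[(T[:,0]>.6)&(T[:,0]<.7)&(T[:,1]>-.1)&(T[:,1]<0.05)]; print('top bench',np.nanmedian(q[:,2]))
E
```

```text
[ 0.55937401 -0.12538799  0.04997432]
bar [(42, array([0.0589, 0.0626, 0.0645, 0.0652])), (37, array([0.0583, 0.0629, 0.064 , 0.0661])), (44, array([0.0587, 0.0623, 0.064 , 0.0663]))]
bridge (185, array([0.0743, 0.0769, 0.0783, 0.0795]))
bench (267, array([-0.0015,  0.0006,  0.0018,  0.0033]))
top bench -0.0013714477514459311
```

View pics/z6.png

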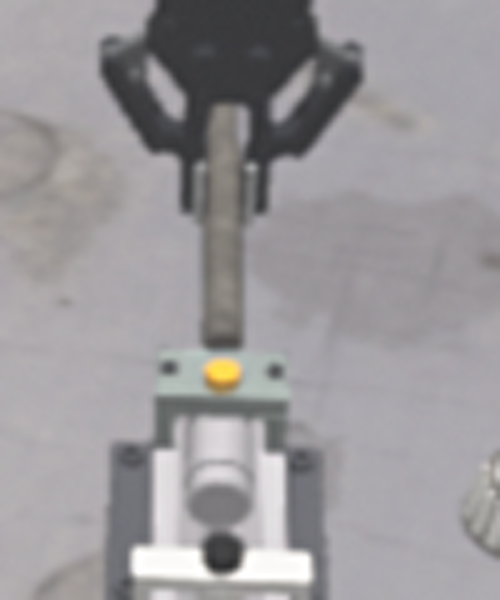

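Call:
send_rows --rot '[[0,0,0],[0,0,0],[0,0,0],[0,0,0]]' --travel '[[0.37,0,-0.27],[0,0,-0.27],[-0.44,1.95,0],[0,0,0]]' --fingers '[1,1,1,1]'

```text
clock: 5.2
eef_pos: [0.5568, -0.1037, 0.0436]
tcp_rot: [0.703, -0.702, -0.078, 0.079]
force: [-1.1, 0.0, -3.8]
finger_gap: 0.0176
```

```bash
cat > f.py <<'E'
import sys
from h import *
fr=sys.argv[1]; snap('top',fr); s=ctrl.read_state(); print(s['eef_pos'],s['force'])
P=cloud('top',fr); F=P[195:270,220:326]; z=F[...,2]; C=[]
m=((z>.066)&(z<.09)).astype(np.uint8)
n,l,st,c=cv2.connectedComponentsWithStats(m)
for i in range(1,n):
    if st[i,4]>150: q=F[l==i]; r=cv2.minAreaRect(q[:,:2].astype(np.float32)*1000); C.append(r[0]); print(st[i,4],np.round(r[0],1),np.round(r[1],1),round(r[2],2))
th=np.radians(12.75);u=np.array([-np.sin(th),np.cos(th)]);n=np.array([-u[1],u[0]])
back=np.array([525.35,36.2])-17*u
print('stop s, w',[(((np.array(c)-back)@u).round(1),((np.array(c)-back)@n).round(1)) for c in C])
B=P[205:250,310:362].reshape(-1,3)*1000; t=(B[:,:2]-back)@u; w=(B[:,:2]-back)@n
k=(B[:,2]>45)&(B[:,2]<66)&(t<-4)&(t>-70)&(abs(w)<25)
if k.sum()>20:
    r=cv2.minAreaRect(B[k][:,:2].astype(np.float32)); print('bar',r,'tip s',t[k].max(),'w',w[k].min(),w[k].max(),'line w @',[(lo,w[k&(t>lo)&(t<lo+15)].min().round(1),w[k&(t>lo)&(t<lo+15)].max().round(1)) for lo in(-60,-45,-30,-19) if (k&(t>lo)&(t<lo+15)).any()], 'z',np.median(B[k][:,2]))
E
python3 f.py t4
```

```text
[ 0.55744801 -0.10475275  0.0437347 ] [ 0.33041399 -0.31124682 -3.88218219]
323 [525.3  36.2] [59.6 33.9] 12.88
205 [498.2 155.2] [73.9 18.6] 11.9
stop s, w [(np.float64(17.0), np.float64(0.0)), (np.float64(139.1), np.float64(0.2))]
bar ((538.5982055664062, -19.54108428955078), (19.671663284301758, 59.324275970458984), 13.022377014160156) tip s -10.649146968103013 w -10.491329106191168 9.287722569470048 line w @ [(-60, np.float64(-10.5), np.float64(9.1)), (-45, np.float64(-10.5), np.float64(9.2)), (-30, np.float64(-10.3), np.float64(9.3)), (-19, np.float64(-10.3), np.float64(7.8))] z 54.75409136942022
```

The bar is in line with the groove (0.6 mm off) and its tip is about 11 mm from the bridge. I'll enter slowly.

Call:
send_rows --rot '[[0,0,0],[0,0,0],[0,0,0],[0,0,0],[0,0,0]]' --travel '[[-0.11,0.29,0],[-0.066,0.293,0],[-0.066,0.293,0],[-0.066,0.293,0],[-0.066,0.293,0]]' --fingers '[1,1,1,1,1]'

```text
clock: 5.75
eef_pos: [0.5543, -0.0906, 0.044]
tcp_rot: [-0.703, 0.703, 0.078, -0.078]
force: [0.9, -0.1, -4.1]
finger_gap: 0.0175
```

Call:
send_rows --rot '[[0,0,0],[0,0,0],[0,0,0],[0,0,0],[0,0,0]]' --travel '[[-0.044,0.195,0],[-0.044,0.195,0],[-0.044,0.195,0],[-0.044,0.195,0],[-0.044,0.195,0]]' --fingers '[1,1,1,1,1]'

```text
clock: 6.25
eef_pos: [0.5532, -0.084, 0.0446]
tcp_rot: [-0.7, 0.706, 0.078, -0.077]
force: [0.7, -10.6, -4.1]
finger_gap: 0.0173
```

Call:
send_rows --rot '[[0,0,0],[0,0,0],[0,0,0],[0,0,0],[0,0,0]]' --travel '[[-0.044,0.195,0],[-0.044,0.195,0],[-0.044,0.195,0],[-0.044,0.195,0],[-0.044,0.195,0]]' --fingers '[1,1,1,1,1]'

```text
clock: 6.75
eef_pos: [0.5516, -0.0765, 0.0451]
tcp_rot: [-0.698, 0.707, 0.078, -0.077]
force: [0.1, -12.6, -3.9]
finger_gap: 0.0174
```

```bash
python3 f.py t5; python3 - <<'E'
from h import *
P=cloud('top','t5')*1000;th=np.radians(12.75);u=np.array([-np.sin(th),np.cos(th)]);n=np.array([-u[1],u[0]]);back=np.array([525.35,36.2])-17*u
for f in('t4','t5'):
    P=cloud('top',f)[195:270,220:340].reshape(-1,3)*1000;t=(P[:,:2]-back)@u; w=(P[:,:2]-back)@n
    k=(abs(w)<6)&(P[:,2]>50)&(P[:,2]<66)&(t>36)&(t<150); print(f,k.sum(),np.percentile(t[k],[5,50,99,100]))
a=cv2.imread('pics/t5.png'); cv2.imwrite('pics/z7.png',cv2.resize(a[180:280,240:400],None,fx=5,fy=5,interpolation=cv2.INTER_CUBIC))
E
```

```text
[ 0.55138284 -0.0758007   0.04499003] [ 0.71229127 -9.90896866 -3.78321991]
323 [525.3  36.2] [59.5 33.9] 12.83
201 [498.  155.4] [73.7 18.3] 13.05
stop s, w [(np.float64(17.0), np.float64(0.0)), (np.float64(139.3), np.float64(0.3))]
bar ((537.1640625, -9.074974060058594), (19.651840209960938, 51.22983169555664), 12.97728443145752) tip s -4.146899804801464 w -11.29238180998001 8.384942674916006 line w @ [(-60, np.float64(-10.9), np.float64(8.2)), (-45, np.float64(-10.9), np.float64(8.2)), (-30, np.float64(-10.8), np.float64(8.3)), (-19, np.float64(-11.3), np.float64(8.4))] z 55.51974230942203
t4 73 [ 37.98204537  55.53362121 130.53829443 130.79243436]
t5 88 [ 38.41377621  59.77709402 130.71177144 131.52594933]
```

View pics/z7.png

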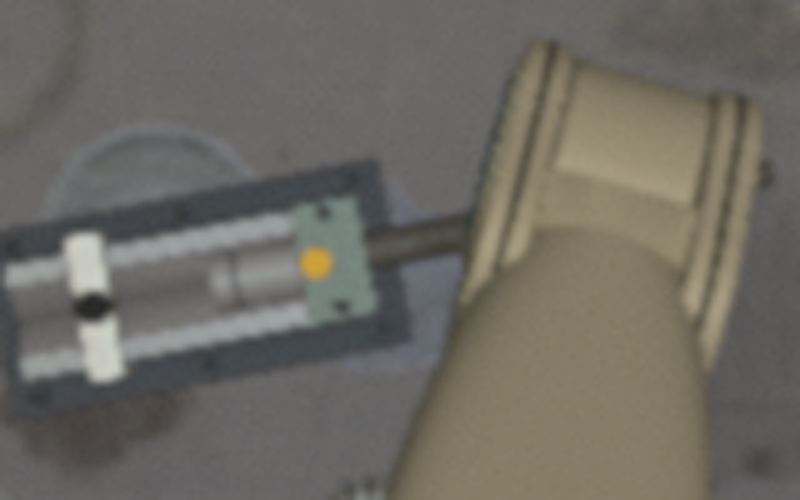

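Only the drift touches the shaft, and the shaft is moving at about 11 N. Checking the tool pitch under load before I go on.

```bash
python3 - <<'E'
from h import *
snap('wrist','w5'); s=ctrl.read_state(); R=Rq(s['tcp_rot']); print(s['eef_pos'],s['force'],'tool z',R[:,2].round(4),'yaw',np.degrees(np.arctan2(R[1,2],R[0,2]))); 
th=np.radians(12.75);u=np.array([-np.sin(th),np.cos(th)]);n=np.array([-u[1],u[0]]);back=np.array([.52535,.0362])-.017*u
p=s['eef_pos'][:2]-back; print('tcp s w',p@u,p@n); barfit('w5')
E
```

```text
[ 0.5512702 -0.0754292  0.0448867] [  0.63156799 -10.87271498  -3.82233362] tool z [-0.2176  0.976  -0.0098] yaw 102.56903958376483
tcp s w -0.0975972080843278 -0.0006447927017204577
0.02 821 x -0.0097 0.0088 top y -0.0134
0.03 901 x -0.0099 0.0087 top y -0.0135
0.04 993 x -0.0098 0.0088 top y -0.0136
0.05 1024 x -0.0099 0.0088 top y -0.0135
0.06 1118 x -0.0098 0.0088 top y -0.0136
0.07 1182 x -0.0099 0.0088 top y -0.0136
0.08 1285 x -0.0099 0.0087 top y -0.0136
0.09 2898 x -0.0136 0.0136 top y -0.0151
0.1 1429 x -0.0137 0.0136 top y -0.0321
tip z 0.10459174906459506
```

View pics/w5.png

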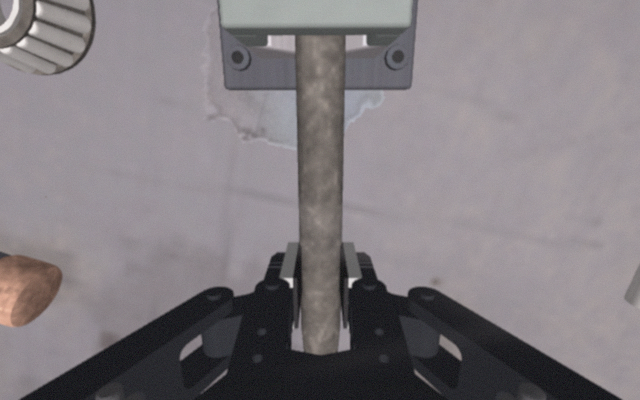

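Call:
send_rows --rot '[[0,0,0],[0,0,0],[0,0,0],[0,0,0],[0,0,0]]' --travel '[[-0.1,0.18,0],[-0.1,0.18,0],[-0.044,0.195,0],[-0.044,0.195,0],[-0.044,0.195,0]]' --fingers '[1,1,1,1,1]'

```text
clock: 7.35
eef_pos: [0.5485, -0.0649, 0.045]
tcp_rot: [-0.701, 0.705, 0.078, -0.076]
force: [0.1, -2.8, -4.1]
finger_gap: 0.0173
```

Call:
send_rows --rot '[[0,0,0],[0,0,0],[0,0,0],[0,0,0],[0,0,0]]' --travel '[[-0.044,0.195,0],[-0.044,0.195,0],[-0.044,0.195,0],[-0.044,0.195,0],[-0.044,0.195,0]]' --fingers '[1,1,1,1,1]'

```text
clock: 7.85
eef_pos: [0.5449, -0.052, 0.0442]
tcp_rot: [-0.703, 0.703, 0.078, -0.077]
force: [2.6, -2.8, -3.7]
finger_gap: 0.0176
```

```bash
cat >> f.py <<'E'
R=Rq(s['tcp_rot']);print('toolz',R[:,2].round(4)); p=s['eef_pos'][:2]*1000-back; print('tcp s w',p@u,p@n)
P=P[195:270,220:340].reshape(-1,3)*1000;t=(P[:,:2]-back)@u; w=(P[:,:2]-back)@n
k=(abs(w)<6)&(P[:,2]>50)&(P[:,2]<66)&(t>36)&(t<128); print('shaft front s',k.sum(),np.percentile(t[k],[1,5,50,95,99,100]).round(1))
E
python3 f.py t6
```

```text
[ 0.54477021 -0.05166211  0.04414598] [ 2.86381557 -2.20277896 -4.51641981]
323 [525.3  36.3] [59.5 34. ] 13.17
206 [498.2 155.3] [73.9 17.9] 12.88
stop s, w [(np.float64(17.1), np.float64(0.0)), (np.float64(139.1), np.float64(0.2))]
bar ((532.9279174804688, 5.895732402801514), (20.421142578125, 20.564912796020508), 2.5274369716644287) tip s -4.124866572214546 w -10.288053819031967 8.851291493826354 line w @ [(-30, np.float64(-10.3), np.float64(7.9)), (-19, np.float64(-10.3), np.float64(8.9))] z 54.68898953445866
toolz [-2.191e-01  9.757e-01 -1.000e-04]
tcp s w -72.98162320943513 0.4495887811466428
shaft front s 130 [ 37.   39.7  72.  102.4 105.4 106.3]
```

The shaft is free of the plunger and sliding at 2–3 N. Its front is at s ≈ 106 mm and the stop face at 130. On with it.

Call:
send_rows --rot '[[0,0,0],[0,0,0],[0,0,0],[0,0,0],[0,0,0]]' --travel '[[-0.044,0.195,0],[-0.044,0.195,0],[-0.044,0.195,0],[-0.044,0.195,0],[-0.044,0.195,0]]' --fingers '[1,1,1,1,1]'

```text
clock: 8.4
eef_pos: [0.5424, -0.0422, 0.044]
tcp_rot: [-0.703, 0.703, 0.078, -0.078]
force: [3.5, -3.4, -3.0]
finger_gap: 0.0178
```

Call:
send_rows --rot '[[0,0,0],[0,0,0],[0,0,0],[0,0,0],[0,0,0]]' --travel '[[-0.044,0.195,0],[-0.044,0.195,0],[-0.044,0.195,0],[-0.022,0.098,0],[0,0,0]]' --fingers '[1,1,1,1,1]'

```text
clock: 8.9
eef_pos: [0.5403, -0.0352, 0.0438]
tcp_rot: [0.703, -0.703, -0.078, 0.078]
force: [1.8, -2.4, -3.8]
finger_gap: 0.0172
```

```bash
python3 f.py t7;python3 - <<'E'
from h import *
snap('side','s7'); a=cv2.imread('pics/s7.png'); cv2.imwrite('pics/z8.png',cv2.resize(a[200:320,320:420],None,fx=5,fy=5,interpolation=cv2.INTER_CUBIC))
E
```

```text
[ 0.54022879 -0.03519837  0.04377367] [ 2.66797548 -2.301959   -2.99290434]
294 [525.3  36.2] [59.5 33.6] 12.71
209 [498.2 155. ] [73.8 18.1] 12.42
stop s, w [(np.float64(17.0), np.float64(0.0)), (np.float64(138.8), np.float64(0.3))]
toolz [-2.193e-01  9.757e-01  6.000e-04]
tcp s w -55.92156152884184 1.2455254032096974
shaft front s 165 [ 37.1  40.4  79.7 119.5 123.5 124.1]
```

View pics/z8.png

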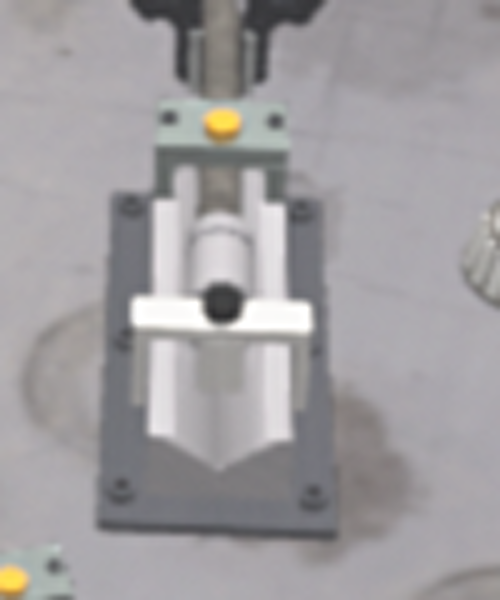

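The gap to the stop is about 6–7 mm. From here I'll use 1 mm rows and watch the force.

Call:
send_rows --rot '[[0,0,0],[0,0,0],[0,0,0],[0,0,0]]' --travel '[[0.02,0.098,0],[-0.0,0.098,0],[-0.022,0.098,0],[-0.022,0.098,0]]' --fingers '[1,1,1,1]'

```text
clock: 9.4
eef_pos: [0.5399, -0.0315, 0.0437]
tcp_rot: [0.703, -0.703, -0.078, 0.078]
force: [0.1, -3.8, -4.8]
finger_gap: 0.0177
```

Call:
send_rows --rot '[[0,0,0],[0,0,0]]' --travel '[[-0.011,0.05,0],[-0.011,0.05,0]]' --fingers '[1,1]'

```text
clock: 9.6
eef_pos: [0.5397, -0.0305, 0.0437]
tcp_rot: [0.703, -0.703, -0.078, 0.078]
force: [1.7, -3.5, -3.6]
finger_gap: 0.0176
```

```bash
python3 f.py t8
```

```text
[ 0.53967305 -0.03040808  0.04373107] [ 0.76854561 -2.66453258 -4.57192143]
248 [525.3  40.7] [62.7 30.4] 2.27
209 [498.1 155.5] [73.8 18.4] 13.15
stop s, w [(np.float64(21.4), np.float64(-1.0)), (np.float64(139.4), np.float64(0.3))]
toolz [-2.192e-01  9.757e-01  3.000e-04]
tcp s w -51.12674331655664 0.7303568646889413
shaft front s 170 [ 37.1  40.4  82.3 122.8 127.  127.8]
```

Call:
send_rows --rot '[[0,0,0],[0,0,0],[0,0,0]]' --travel '[[-0.011,0.05,0],[-0.011,0.05,0],[0,0,0]]' --fingers '[1,1,1]'

```text
clock: 9.95
eef_pos: [0.5396, -0.0294, 0.0438]
tcp_rot: [0.703, -0.703, -0.078, 0.078]
force: [-0.1, -3.4, -4.0]
finger_gap: 0.0178
```

Call:
send_rows --rot '[[0,0,0],[0,0,0],[0,0,0]]' --travel '[[-0.011,0.05,0],[-0.011,0.05,0],[0,0,0]]' --fingers '[1,1,1]'

```text
clock: 10.25
eef_pos: [0.5395, -0.0287, 0.0438]
tcp_rot: [-0.703, 0.703, 0.078, -0.078]
force: [-0.2, -3.9, -4.6]
finger_gap: 0.0173
```

Call:
send_rows --rot '[[0,0,0],[0,0,0],[0,0,0]]' --travel '[[-0.011,0.05,0],[-0.011,0.05,0],[0,0,0]]' --fingers '[1,1,1]'

```text
clock: 10.55
eef_pos: [0.5397, -0.0286, 0.0441]
tcp_rot: [-0.702, 0.704, 0.078, -0.078]
force: [1.0, -6.5, -3.0]
finger_gap: 0.0177
```

```bash
python3 f.py t9
```

```text
[ 0.53963589 -0.02865949  0.04402887] [-0.78567575 -7.016999   -4.39067317]
215 [526.6  45. ] [29.1 64.8] 83.46
202 [498.1 155.4] [74.  18.5] 13.15
stop s, w [(np.float64(25.3), np.float64(-3.1)), (np.float64(139.3), np.float64(0.2))]
toolz [-0.2188  0.9758 -0.0026]
tcp s w -49.41306776322328 0.3806949093186116
shaft front s 170 [ 37.1  40.5  82.2 123.2 126.9 127.4]
```

Call:
send_rows --rot '[[0,0,0],[0,0,0]]' --travel '[[-0.022,0.1,0],[0,0,0]]' --fingers '[1,1]'

```text
clock: 10.8
eef_pos: [0.5397, -0.0286, 0.0442]
tcp_rot: [-0.701, 0.705, 0.078, -0.078]
force: [0.5, -9.7, -3.8]
finger_gap: 0.0174
```

```bash
python3 f.py t10; python3 - <<'E'
from h import *
a=cv2.imread('pics/t10.png'); cv2.imwrite('pics/z9.png',cv2.resize(a[205:265,235:325],None,fx=8,fy=8,interpolation=cv2.INTER_CUBIC))
E
```

```text
[ 0.53973426 -0.02860275  0.04423249] [-0.15444714 -8.69821896 -3.86183032]
202 [525.3  42.3] [62.7 27.8] 1.38
201 [498.1 155.3] [73.8 18.1] 12.93
stop s, w [(np.float64(23.0), np.float64(-1.3)), (np.float64(139.1), np.float64(0.3))]
toolz [-0.2185  0.9758 -0.005 ]
tcp s w -49.3794293388928 0.2722237248907433
shaft front s 170 [ 37.1  40.6  81.5 123.  126.5 127.5]
```

View pics/z9.png

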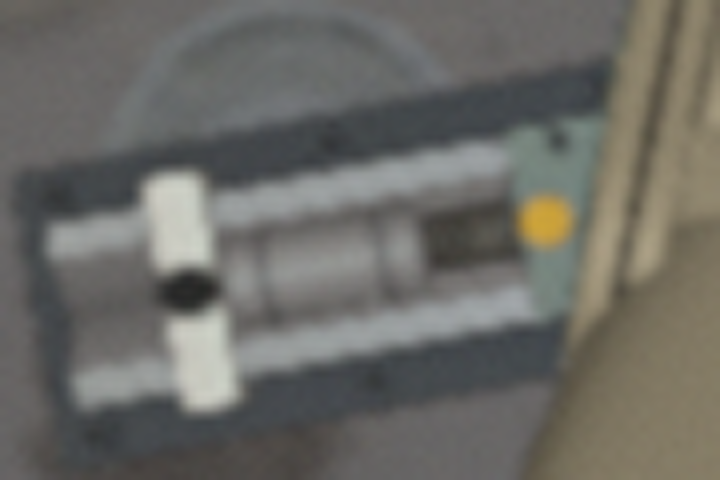

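The motion has stalled with the force up to 9 N. The shaft is against the stop, and the stop still measures 139 mm (not shifted). I'll draw the bar straight back.

Call:
send_rows --rot '[[0,0,0],[0,0,0],[0,0,0],[0,0,0],[0,0,0]]' --travel '[[0.11,-0.49,0],[0.22,-0.97,0],[0.33,-1.46,0],[0.44,-1.95,0],[0.44,-1.95,0]]' --fingers '[1,1,1,1,1]'

```text
clock: 11.35
eef_pos: [0.5548, -0.0958, 0.0438]
tcp_rot: [0.703, -0.702, -0.078, 0.078]
force: [0.3, 1.1, -4.4]
finger_gap: 0.0175
```

Call:
send_rows --rot '[[0,0,0],[0,0,0],[0,0,0],[0,0,0],[0,0,0]]' --travel '[[0.55,-2.44,0],[0.66,-2.9,0],[0.66,-2.9,0],[0.66,-2.9,0],[0.44,-1.95,0]]' --fingers '[1,1,1,1,1]'

```text
clock: 11.85
eef_pos: [0.585, -0.2285, 0.0438]
tcp_rot: [-0.703, 0.703, 0.078, -0.077]
force: [-0.9, -0.0, -4.3]
finger_gap: 0.0173
```

```bash
python3 f.py t11; python3 - <<'E'
from h import *
snap('wrist','w11');barfit('w11'); s=ctrl.read_state();print(s['eef_pos'],Rq(s['tcp_rot'])[:,2])
a=cv2.imread('pics/t11.png'); cv2.imwrite('pics/z10.png',cv2.resize(a[140:280,230:490],None,fx=3,fy=3,interpolation=cv2.INTER_CUBIC))
E
```

```text
[ 0.58620082 -0.23153379  0.04419064] [ 1.46396255 -3.06600025 -3.23786535]
321 [525.4  36.2] [59.6 34. ] 12.92
209 [498.1 155.4] [73.8 18.6] 13.22
stop s, w [(np.float64(17.0), np.float64(-0.1)), (np.float64(139.3), np.float64(0.3))]
toolz [-0.2155  0.9765 -0.0042]
tcp s w -257.5617153452743 -0.26221658513745183
shaft front s 115 [ 66.7  69.4  97.3 124.2 126.5 127.4]
0.02 788 x -0.0097 0.0088 top y -0.0134
0.03 937 x -0.0095 0.009 top y -0.0134
0.04 975 x -0.0093 0.0089 top y -0.0135
0.05 1066 x -0.0096 0.0091 top y -0.0134
0.06 1141 x -0.0094 0.009 top y -0.0134
0.07 1203 x -0.0096 0.0092 top y -0.0134
0.08 1277 x -0.0095 0.0092 top y -0.0134
0.09 1322 x -0.0093 0.0092 top y -0.0134
0.1 1443 x -0.0095 0.0094 top y -0.0133
0.11 21 x -0.0089 0.0092 top y -0.0099
tip z 0.11130464913225457
[ 0.5856437  -0.22928855  0.04412938] [-0.21578152  0.97644006 -0.00177086]
```

View pics/z10.png

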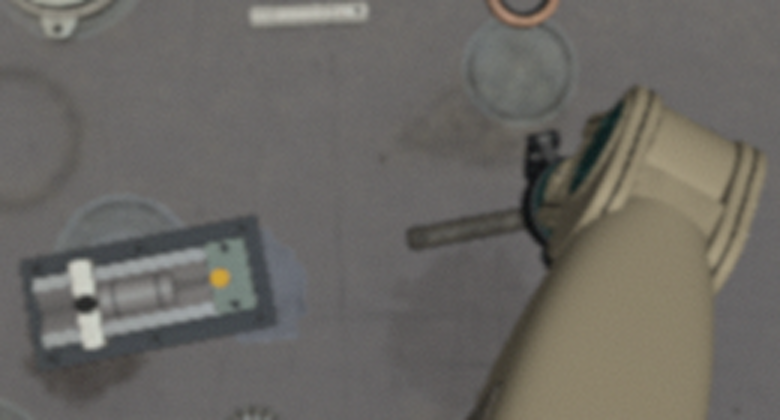

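View pics/w11.png

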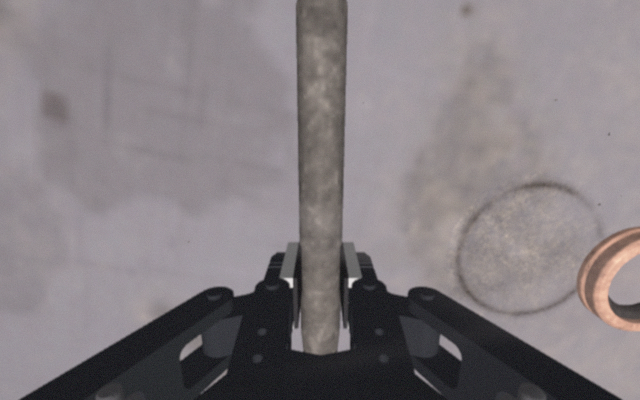

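The bar is withdrawn with the bench clear below it. The shaft's rear is at s ≈ 66.5 mm, which puts its front at 130.5 mm, at the stop. I'll lower the bar.

Call:
send_rows --rot '[[0,0,0],[0,0,0],[0,0,0],[0,0,0],[0,0,0]]' --travel '[[0,0,-1.5],[0,0,-1.2],[0,0,-0.6],[0,0,-0.2],[0,0,0]]' --fingers '[1,1,1,1,1]'

```text
clock: 12.45
eef_pos: [0.5837, -0.2247, 0.008]
tcp_rot: [0.703, -0.702, -0.078, 0.079]
force: [-0.2, 1.0, -3.6]
finger_gap: 0.0175
```

Call:
send_rows --rot '[[0,0,0],[0,0,0],[0,0,0]]' --travel '[[0,0,-0.1],[0,0,-0.1],[0,0,0]]' --fingers '[1,1,1]'

```text
clock: 12.75
eef_pos: [0.5846, -0.2257, 0.0073]
tcp_rot: [-0.703, 0.703, 0.078, -0.078]
force: [1.0, 0.1, -4.3]
finger_gap: 0.0177
```

Call:
send_rows --rot '[[0,0,0],[0,0,0],[0,0,0]]' --travel '[[0,0,-0.1],[0,0,-0.1],[0,0,0]]' --fingers '[1,1,1]'

```text
clock: 13.05
eef_pos: [0.5847, -0.2259, 0.0059]
tcp_rot: [-0.703, 0.703, 0.078, -0.078]
force: [-2.6, 1.9, 3.8]
finger_gap: 0.0173
```

The bench has been reached. I'll open the gripper.

Call:
send_rows --rot '[[0,0,0],[0,0,0],[0,0,0],[0,0,0],[0,0,0]]' --travel '[[0,0,0.05],[0,0,0],[0,0,0],[0,0,0],[0,0,0]]' --fingers '[0.5,0,-0.5,-1,-1]' --newtons 20

```text
clock: 13.55
eef_pos: [0.5844, -0.2257, 0.0054]
tcp_rot: [-0.703, 0.703, 0.078, -0.078]
force: [-0.6, -0.1, -0.5]
finger_gap: 0.0777
```

Call:
send_rows --rot '[[0,0,0],[0,0,0],[0,0,0],[0,0,0],[0,0,0]]' --travel '[[0,0,0],[0,0,2],[0,0,4],[0,0,4],[0,0,4]]' --fingers '[-1,-1,-1,-1,-1]'

```text
clock: 14.05
eef_pos: [0.584, -0.2255, 0.1466]
tcp_rot: [0.703, -0.703, -0.078, 0.078]
force: [0.4, -0.8, -0.1]
finger_gap: 0.0854
```

Call:
send_rows --rot '[[0,0,0],[0,0,0],[0,0,0],[0,0,0],[0,0,0]]' --travel '[[0,-4,1],[0,-4,0],[0,-4,0],[0,-4,0],[0,0,0]]' --fingers '[-1,-1,-1,-1,-1]'

```text
clock: 14.55
eef_pos: [0.5843, -0.391, 0.1553]
tcp_rot: [-0.702, 0.704, 0.077, -0.076]
force: [0.4, 0.9, 0.3]
finger_gap: 0.0856
```

```bash
python3 f.py t12; python3 - <<'E'
from h import *
snap('side','s12');s0=cv2.imread('pics/s12.png')
a=cv2.imread('pics/t12.png'); cv2.imwrite('pics/z11.png',cv2.resize(a[120:290,230:490],None,fx=3,fy=3,interpolation=cv2.INTER_CUBIC))
cv2.imwrite('pics/z12.png',cv2.resize(s0[150:320,300:440],None,fx=3.5,fy=3.5,interpolation=cv2.INTER_CUBIC))
b0=cloud('top','top0');b=cloud('top','t12')
for q,nm in((b0,'0'),(b,'12')):
    F=q[135:155,305:362]; k=(F[...,2]>.009)&(F[...,2]<.03); print(nm,'long',cv2.minAreaRect(F[k][:,:2].astype(np.float32)*1000))
S=cloud('side','s12').reshape(-1,3); T=b.reshape(-1,3)
for nm,Q in(('side',S),('top',T)):
    k=(Q[:,0]>.545)&(Q[:,0]<.625)&(Q[:,1]>-.36)&(Q[:,1]<-.1)&(Q[:,2]>.009)&(Q[:,2]<.03); g=Q[k]
    print(nm,k.sum(),cv2.minAreaRect(g[:,:2].astype(np.float32)*1000),np.polyfit(g[:,1],g[:,2],1),np.median(g[:,2]))
E
```

```text
[ 0.58401796 -0.38821577  0.15506558] [-0.31945001  0.20103578  0.96726732]
323 [525.4  36.2] [59.6 33.7] 13.07
204 [498.  155.4] [73.6 18.2] 12.58
stop s, w [(np.float64(16.9), np.float64(-0.0)), (np.float64(139.2), np.float64(0.4))]
toolz [-2.158e-01  9.764e-01 -4.000e-04]
tcp s w -409.8985336554434 36.446123973787294
shaft front s 114 [ 66.7  70.4  97.7 125.1 127.1 127.5]
0 long ((760.4497680664062, -24.375396728515625), (20.582889556884766, 103.37255096435547), 5.176549911499023)
12 long ((760.6031494140625, -24.264339447021484), (21.256427764892578, 102.97205352783203), 4.515187740325928)
side 334 ((582.3096313476562, -224.7169647216797), (19.70703887939453, 237.44525146484375), 12.732749938964844) [0.0043979  0.01869662] 0.018170651507551483
top 575 ((585.3804321289062, -224.54046630859375), (19.823505401611328, 229.87374877929688), 12.609007835388184) [0.00993795 0.0181335 ] 0.015900155918714187
```

View pics/z11.png

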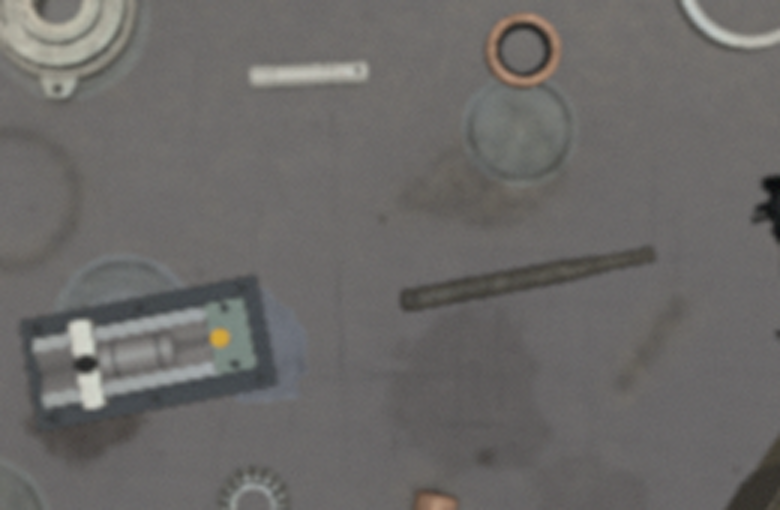

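View pics/z12.png

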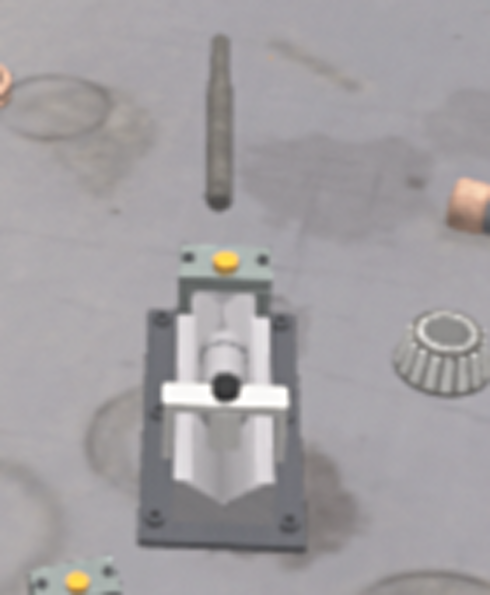

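All checks agree, so I'm handing in.

```bash
python3 - <<'E'
from h import *
print(ctrl.job_done())
E
```

```text
the job is handed in; nothing more can be done
None
```

I drove the shaft out from under the bridge with the drift bar's thick end and slid it along the groove until it met the stop. I then drew the bar back and laid it on the bench. The job was handed in at about 14.7 s; no verdict is reported.

| Check | Last measurement |
|---|---|
| Pushing the shaft | about 11 N under the bridge, 2–4 N in the open groove |
| Contact with the stop | the motion stalled and the force rose to about 9 N, below the stop's 20 N limit |
| Stop position | its centre measured 139.2 mm from the bridge's back face, against 139.1–139.5 mm at the start, so not shifted within measurement error |
| Shaft position | rear end about 66–67 mm from the back face, so the front is about 130 mm, level with the stop face |
| Long shaft | moved about 0.2 mm, within noise |
| Drift bar | flat on the bench, about 10 cm clear of the fixture |

**Less certain:**
- **Gap at the stop:** I never saw it directly. The last shaft-front readings (about 127.5 mm) were cut short by my own 128 mm filter, so contact rests on the force stall and the rear end's position.
- **Bar height:** the top and side cameras disagreed by 2–3 mm on the bar's height. Both read the same on the bench before and after.

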